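# Slide the hook jar into the thread rack and shut the gate

### The arm

A 6-joint arm with a two-finger parallel gripper is mounted at the origin on a cart in front of the work surface, level with it; the furniture and walls round the work are solid. World frame = base frame: x ahead of the robot, y to its left, z up, the work surface at z = 0. Lengths are in m, angles in degrees, forces in N, time in s.
With the tool pointing down it reaches from about 0.4 to 0.825 m from the base axis. Payload 7 kg.
Tool frame: the origin (TCP) lies at the very end of the fingers, on their centre line; the grasp point (between the pads) lies 19 mm behind it; z points along the fingers, y is the line along which they close (so a half turn about z gives the same grasp; the last joint's range is limited). The gripper opens to 88 mm and grips with 3 to 60 N. Pads are 19 mm wide; open, the fingers measure 130 mm over their backs; the gripper's body (78 mm by 193 mm) begins 47 mm behind the grasp point.
Start: joints at [-48.065, 20.546, 0.682, 0, -70.136, -16.507], TCP at [0.29, -0.61, 0.227] pointing down, gripper open.
Joint ranges: [-176.03, 176.03], [-82.01, 121.73], [-58.28, 71.71], [-173.87, 95.51], [-174.79, -0.11], [-173.66, 173.66]. Speed limits (degrees/s): [136.94, 136.94, 172.46, 180, 180, 180].

### API

Orientations are given as [roll, pitch, yaw] about the fixed x, y, z axes, in that order (R = Rz(yaw) Ry(pitch) Rx(roll)).
In Python, from plant import get_obs, snapshot, camera_params, close_job, boxes_of, cut_out, landmark_of gives the robot as it stands.
- The arm moves only by the shell command python3 -m inch 'ROWS' [OPENING]. ROWS is text: rows parted by semicolons, each of 6 numbers parted by spaces: the shift along the tool's x, y, z in units of 30 cm (1.0 is 30 cm), then the turn, a rotation vector about the tool's x, y, z in units of pi rad (1.0 is pi rad). A call has 1 to 10 rows; each row is the pose to reach, as a shift and turn from the pose commanded when the call began, along the tool's axes at that moment, turning the shorter way round; what a row does not reach only later rows make up. A row lasts 1/12 s, in which the tool goes at most 41.7 mm and 7.16 degrees, less where a joint would pass 70% of its speed; a pose out of reach is approached as far as the arm can. A call with a number of a shift or a turn outside -1 to 1 is refused whole. A call with a gripper value outside its range is refused whole. OPENING is the closure, from -1 (fully open) to 1 (shut), set as the call begins (- or left out, the last holds). The fingers move at their own pace and stop on an object; the grip force is fixed at half the most. Time passes only in rows, so rows that repeat a pose let the fingers close. It gives the time, the measured TCP pose, the force, the opening and the grip force at its end, in the units of the state.
- get_obs(): the state, without advancing time (a new reading comes with each control period).
- snapshot(name): name is "side" or "top" or "wrist"; returns the picture (480x640x3 uint8, red, green, blue); there is no depth.
- camera_params(name): a dict with "mtx" (3x3 intrinsics, pixels), "rvec" (rotation vector, rad) and "tvec" (3), from world to camera coordinates, as OpenCV has them. Camera axes: x right, y down, z forward; pixel columns grow to the right and rows downward; lengths in m; the calibration is good to about 2 mm. A picture is of the moment at which its call begins: read the wrist's pose just before it. camera_params takes no time and is no camera call; for the wrist camera it gives the pose at the moment of the call.
- close_job(): hands the job in; it is judged then, once.
Trained networks look in the newest picture that a camera, given by its name, has taken for a name from the list of things; names that differ only in an ending like _2 or _b are one class to them, and where a whole thing is asked for, a point or a joint stands for the part that bears it (a point fixed in the world has none). Each returns a list of dicts, best first, with "p" (0 to 1); they miss things now and then, are a little off and sometimes report something else, mostly with a low value. They report only what shows in the picture. A call takes as long as a camera call. They do not tell look-alikes from the thing itself.
- boxes_of(camera, thing): "rect" ([left, top, width, height] in pixels, round what is visible of it).
- cut_out(camera, thing): "pixels" (480x640 bool, what is visible of it) and "rect" ([left, top, width, height] in pixels, round what is visible of it).
- landmark_of(camera, thing): "uv" ([column, row] in pixels: a listed point, or the origin of a listed thing).
The state is a dict: "clock": time; "joint_pos": joint angles; "qvel": joint speeds; "tau": joint torques, N m; "tool_pos": TCP position; "orientation": TCP orientation; "force": force on the tool from outside, world axes, zero at the start; "moment": the same for the moment, N m; "opening": finger opening in m; "gripper_force": force on a finger pad.
Only numpy, scipy, OpenCV 4.12 (cv2) and the standard library are available. Lean on these libraries where they do the work, as an engineer would, in place of code of your own. Each camera call takes 0.05 s, during which the arm holds its last target. There are 200 camera calls.

### The job

Put the glass jar of crochet hooks away without picking it up: push it across the table with the fingertips, low down near its foot so that it slides upright and never tips, until it stands right inside the empty stall of the wooden thread rack. Then push the rack's gate fully shut in front of the two jars. Only push: do not grip, squeeze or lift the glass jar, and do not disturb the button jar in the other stall, the darning mushroom or the flat tin.

Things in the scene. Friction and masses are not known exactly. Their poses are not given: they have to be found in the camera images.
- hook_jar: clear glass jar of crochet hooks, loose, about 0.2 kg: round glass 56 mm across, 83 mm tall, the coloured hooks stand out of it to 172 mm. Origin at table height under the jar, 5 mm off its middle (see jar_foot); z up. It slides when pushed below about 20 mm and tips when pushed near its rim
- jar_foot (a point): middle of the jar's round underside, at table height
- thread_rack: pale wooden rack fixed on the table, 130 (x) x 176 (y) mm, 118 mm high, four spools on a deck at its rear. Origin: middle of its underside; x from open front to back, y to its left, z up. In front two stalls open at the top, without a floor, each 76 mm wide, from x = -65 to a rear wall at +9 mm, walls 8 mm thick and 60 mm high; middles y = +42 mm (empty) and -42 mm (button jar)
- stall (a point): middle of the empty (left) stall, at table height: 37 mm behind the rack's front edge and 37 mm before the stall's rear wall; axes as the rack's
- rack_gate (a joint): angle of the rack's gate, rad: 0 = shut across both stalls, against its stop; starts wide open (1.7 to 2.15), stays where left (hinge friction 0.05 N m). A board 172 mm long, 8 thick, 44 high, lower edge 7 mm above the table, hinged upright at the rack's right front corner; open, it points out to the front and right. It clears a jar that is right inside its stall
- gate_hinge (a point): on the gate's hinge axis, 29 mm above the table
- gate_middle (a point): on the gate's outer face (the one to push), 88 mm from the hinge, 29 mm above the table. Its frame turns with the gate: x through the board from outer to inner face, the way to push; y along the board to its free end. A brass knob 150 mm from the hinge stands 17.5 mm proud of this face
- button_jar: capped jar of buttons, 64 mm across and 90 mm tall, loose, standing in the rack's right stall; origin in the middle of its underside. Leave it there.
- darning_mushroom: turned wooden darning mushroom standing on its cap, 68 mm across, 108 mm tall, loose, to the left of the rack; origin in the middle of its underside. Leave it alone.
- needle_tin: flat oblong tin with a lid, 63 x 105 x 28 mm, loose, to the left of the rack; origin in the middle of its underside. Leave it alone.
Not all that is in view belongs to the job. Leave any red look-alike of the button_jar alone.

How it is judged (in metres and radians):
On the way:
1. the hook jar stands upright inside the empty stall (x of jar_foot in the frame of stall between -0.015 and 0.015 m and y of jar_foot in the frame of stall between -0.015 and 0.015 m and angle between hook_jar's own z axis and vertical below 0.1 rad), for 0.2 s.
At the end, for the whole second after the job is handed in: The hook jar stands upright and at rest on the table inside the empty stall (its foot within 15 mm of the stall's middle each way), the gate is shut (within 0.06 rad of its stop), and the button jar, the mushroom and the tin are within 15 mm of where they stood (x of jar_foot in the frame of stall between -0.015 and 0.015 m and y of jar_foot in the frame of stall between -0.015 and 0.015 m and angle between each of hook_jar, button_jar's own z axis and vertical below 0.05 rad and height (world z) of hook_jar below 0.005 m and linear speed of hook_jar below 0.02 m/s and value of joint rack_gate below 0.06 rad and distance of each of button_jar, darning_mushroom, needle_tin from where it was at the start of the episode below 0.015 m); the robot touches nothing.
It fails at once if the hook jar is tipped (more than 0.2 rad) (angle between hook_jar's own z axis and vertical above 0.2 rad).
It fails at once if the hook jar is lifted off the table (height (world z) of jar_foot above 0.01 m).
It fails at once if the glass jar is gripped, or pressed hard (over 30 N), by the fingers (contact force between the fingers and hook_jar above 30 N).
It fails at once if the button jar, the darning mushroom or the tin is disturbed (distance of any of button_jar, darning_mushroom, needle_tin from where it was at the start of the episode above 0.015 m or angle between button_jar's own z axis and vertical above 0.2 rad).
It also fails if it takes over 72 s, if anything falls off the work surface, if the arm or the gripper's body presses on something with over 40 N, if the wrist force passes 120 N, or if a joint passes its speed limit or range.

## Working session

There is one attempt and no reset: what is moved stays moved. The work goes in short steps, Python scripts to look and compute and a shell command to move; the robot and the scene stay as the last step left them, time stands still between calls to the robot, and variables do not carry over. Pictures are saved under pics/ and viewed, at most 10 in all, crops included, and the job is handed in when it is done.

```bash
mkdir -p pics; ls
cat > h.py <<'E'
import numpy as np, cv2
from scipy.spatial.transform import Rotation as R
from plant import *
def ray(cam,uv):
    p=camera_params(cam);M=cv2.Rodrigues(np.array(p['rvec'],float))[0];t=np.array(p['tvec'],float).ravel()
    d=M.T@np.linalg.inv(np.array(p['mtx']))@np.array([uv[0],uv[1],1.]);return -M.T@t,d
def onz(cam,uv,z=0):
    c,d=ray(cam,uv);return (c+d*(z-c[2])/d[2])
def tri(obs):
    A=np.zeros((3,3));b=np.zeros(3)
    for cam,uv in obs:
        c,d=ray(cam,uv);d=d/np.linalg.norm(d);P=np.eye(3)-np.outer(d,d);A+=P;b+=P@c
    return np.linalg.solve(A,b)
def proj(cam,X):
    p=camera_params(cam);return cv2.projectPoints(np.array(X,float).reshape(-1,3),np.array(p['rvec'],float),np.array(p['tvec'],float),np.array(p['mtx'],float),None)[0].reshape(-1,2)
E
python3 - <<'E'
from h import *
np.set_printoptions(precision=4,suppress=True)
for c in ['top','side']:
    im=snapshot(c);cv2.imwrite(f'pics/{c}0.png',im[:,:,::-1])
    for n,z in [('jar_foot',0),('hook_jar',0),('thread_rack',0),('stall',0),('gate_hinge',.029),('gate_middle',.029),('button_jar',0),('darning_mushroom',0),('needle_tin',0)]:
        print(c,n,[(round(r['p'],2),np.round(r['uv'],1),onz(c,r['uv'],z)[:2]) for r in landmark_of(c,n)][:3])
o=get_obs();print(o['clock'],o['tool_pos'],o['orientation'],o['opening'])
E
```

```text
pics
top jar_foot [(0.68, array([378.5, 266.8]), array([ 0.4782, -0.2471]))]
top hook_jar [(0.76, array([376.3, 263.6]), array([ 0.4842, -0.2433]))]
top thread_rack [(0.77, array([328.4, 190.1]), array([ 0.6244, -0.159 ]))]
top stall []
top gate_hinge [(0.82, array([390.2, 176.1]), array([ 0.6409, -0.272 ]))]
top gate_middle [(0.66, array([437.7, 177.6]), array([ 0.6359, -0.3584])), (0.29, array([353.9, 181.9]), array([ 0.6318, -0.2055]))]
top button_jar [(0.81, array([355.4, 184.4]), array([ 0.634 , -0.2099])), (0.68, array([327.9, 189.4]), array([ 0.6257, -0.1581])), (0.57, array([312.3, 302.7]), array([ 0.4158, -0.1242]))]
top darning_mushroom [(0.96, array([237.6, 249.4]), array([0.517 , 0.0114]))]
top needle_tin [(0.86, array([211.4, 205.6]), array([0.6005, 0.0599])), (0.61, array([373. , 261.9]), array([ 0.4875, -0.2373]))]
side jar_foot [(0.68, array([373.2, 245.3]), array([ 0.4873, -0.2296]))]
side hook_jar [(0.91, array([376.6, 240.1]), array([ 0.4834, -0.2471]))]
side thread_rack [(0.62, array([297.2, 259.9]), array([ 0.6232, -0.154 ]))]
side stall [(0.38, array([373. , 242.8]), array([ 0.489 , -0.2371]))]
side gate_hinge [(0.7, array([300.8, 212.9]), array([ 0.6453, -0.264 ]))]
side gate_middle [(0.77, array([316.3, 186.9]), array([ 0.6373, -0.3618])), (0.69, array([298.1, 240.9]), array([ 0.6264, -0.1765]))]
side button_jar [(0.92, array([398.8, 290.9]), array([ 0.4197, -0.1137])), (0.7, array([295.5, 243.7]), array([ 0.6397, -0.2   ])), (0.52, array([300.2, 213.9]), array([ 0.6569, -0.297 ]))]
side darning_mushroom [(0.7, array([331.7, 332.4]), array([0.5163, 0.0099]))]
side needle_tin [(0.78, array([273.7, 346.2]), array([0.6029, 0.0604]))]
1.0 [ 0.2898 -0.6096  0.2266] [-179.9987   -0.0008 -154.5708] 0.08742144427037271
```

View pics/top0.png

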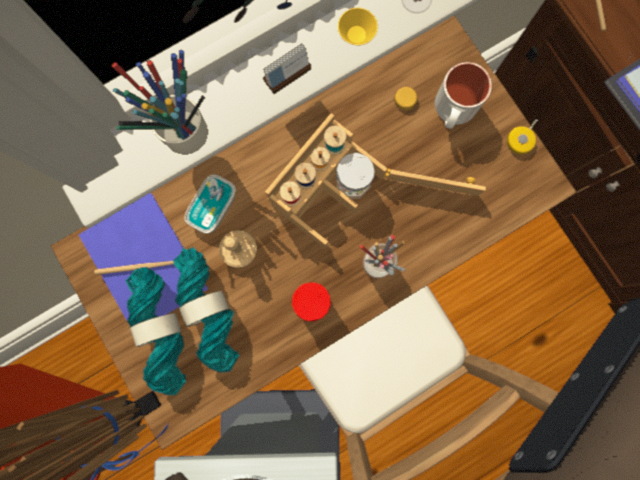

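View pics/side0.png

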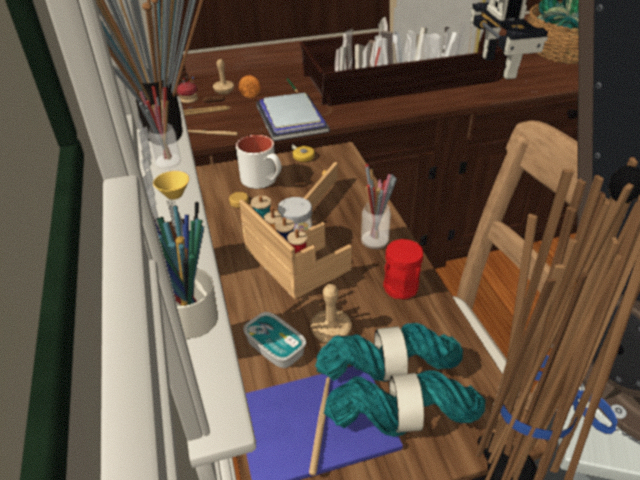

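The table holds the hook jar at about (380,258) in the top view, and the rack opens towards lower right with its empty stall near (315,215). The button jar in the right stall is at (355,175) and the gate runs from (387,173) to (485,187). There are two button_jar candidates: the white-capped one in the stall at (355,175), which is the real one, and the red one at (312,302), which is the look-alike to avoid. The pen cup at (170,120) on the sill is not the hook jar. I'll enlarge the area to confirm this and read the rack corners.

Run:
```python
from h import *
im=cv2.imread('pics/top0.png')[105:295,250:500]
cv2.imwrite('pics/crop0.png',cv2.resize(im,None,fx=3.15,fy=3.15,interpolation=cv2.INTER_CUBIC))
print(camera_params('top')['tvec'],ray('top',(320,240))[0],ray('side',(320,240))[0])
snapshot('top');snapshot('side')
np.set_printoptions(precision=4,suppress=True)
for c in['top','side']:
  for n in ['hook_jar','thread_rack','button_jar']:
    print(c,n,[(round(r['p'],2),np.round(r['rect'])) for r in boxes_of(c,n)][:3])
```

```text
[-0.13146046  0.53348628  0.96491974] [ 0.38959346 -0.14533349  1.02958957] [0.36963178 0.62323186 0.73064879]
top hook_jar [(0.67, array([362., 233.,  46.,  46.]))]
top thread_rack [(0.94, array([267., 113., 219., 134.]))]
top button_jar [(0.8, array([291., 284.,  38.,  36.])), (0.71, array([266., 113., 219., 135.])), (0.61, array([334., 153.,  44.,  45.]))]
side hook_jar [(0.71, array([362., 162.,  34.,  85.]))]
side thread_rack [(0.71, array([242., 164., 111., 136.]))]
side button_jar [(0.86, array([278., 200.,  35.,  30.])), (0.6, array([384., 243.,  40.,  57.]))]
```

View pics/crop0.png

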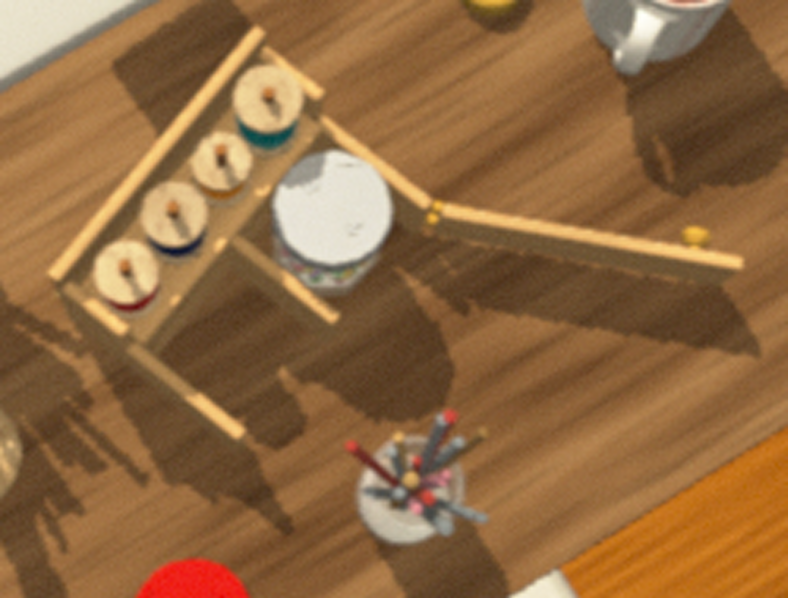

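The crop shows the empty left stall between the left wall end (240,433) and the middle wall end (336,319). The white-capped button jar stands in the right stall, the gate runs from the hinge (433,212) to its tip (740,262), and the clear hook jar is at about (411,490). These are the things named in the task. The red thing below is the look-alike.

Run:
```python
from h import *
from scipy.optimize import least_squares
np.set_printoptions(precision=4,suppress=True)
c=lambda u,v:np.array([250+u/3.15,105+v/3.15])
pts=[((-.065,.084,.06),c(240,433)),((-.065,0,.06),c(336,319)),((.065,.088,.118),c(52,277)),((.065,-.088,.118),c(259,28))]
f=lambda q:np.concatenate([proj('top',[q[0]+np.cos(q[2])*p[0]-np.sin(q[2])*p[1],q[1]+np.sin(q[2])*p[0]+np.cos(q[2])*p[1],p[2]])[0]-uv for p,uv in pts])
s=least_squares(f,[.63,-.16,.8]);print(s.x,np.degrees(s.x[2]),s.fun)
x,y,a=s.x;Rk=np.array([[np.cos(a),-np.sin(a)],[np.sin(a),np.cos(a)]])
T=lambda p:Rk@np.array(p)+[x,y]
st=T([-.028,.042]);print('stall',st,'rfront corner',T([-.065,-.084]))
tip=onz('top',c(740,260),.051)[:2];hg=onz('top',c(436,210),.051)[:2];d=Rk.T@(tip-hg);print('hinge',hg,'tip',tip,'len',np.hypot(*d),'gate ang',np.arctan2(-d[0],d[1]))
print('feet',onz('top',c(411,490),.0),onz('top',c(412,489),.083),onz('top',c(411,490),.04))
L=lambda C,n:landmark_of(C,n)[0]['uv']
jf=tri([('top',L('top','jar_foot')),('side',L('side','jar_foot'))]);print('jf',jf)
m=cut_out('top','hook_jar')[0]['pixels'];print(np.argwhere(m).mean(0))
for J in (jf[:2],onz('top',c(411,490),.04)[:2]):
  d=st-J;print('jar->stall',d,np.hypot(*d),np.degrees(np.arctan2(d[1],d[0])),'jar in rack',Rk.T@(J-[x,y]))
print('decoy in rack',Rk.T@(onz('top',(312,302),.09)[:2]-[x,y]))
```

```text
[ 0.6215 -0.1591  0.8615] 49.36095237001031 [ 1.0459  1.3049  0.7871  0.6799 -1.4894 -0.9812 -0.2577 -0.9914]
stall [ 0.5714 -0.1529] rfront corner [ 0.6429 -0.2631]
hinge [ 0.6436 -0.2664] tip [ 0.6102 -0.4366] len 0.1734666071026414 gate ang 2.0861060641476
feet [ 0.4896 -0.2512  0.    ] [ 0.4821 -0.2432  0.083 ] [ 0.4857 -0.247   0.04  ]
jf [ 0.4851 -0.2427 -0.0033]
[258.4533 381.398 ]
jar->stall [0.0863 0.0897] 0.12449499887593149 46.11625649791599 jar in rack [-0.1523  0.049 ]
jar->stall [0.0857 0.0941] 0.1272592484377794 47.68406574492378 jar in rack [-0.1552  0.0457]
decoy in rack [-0.1093  0.1787]
```

```bash
cat >> h.py <<'E'
def Rt(yaw,th):
    f=np.array([np.cos(np.radians(yaw)),np.sin(np.radians(yaw)),0]);l=np.array([-f[1],f[0],0]);t=np.radians(th);u=np.array([0,0,1.])
    return np.c_[-(np.cos(t)*f+np.sin(t)*u),l,np.sin(t)*f-np.cos(t)*u]
def row(p,Rg,o=None):
    o=o or get_obs();R0=R.from_euler('xyz',o['orientation'],degrees=True).as_matrix()
    s=R0.T@(np.array(p)-o['tool_pos'])/.3;w=R.from_matrix(R0.T@Rg).as_rotvec()/np.pi
    return np.round(np.r_[s,w],4)
RK=np.array([.6215,-.1591]);RA=49.36
def rk(x,y,z):
    a=np.radians(RA);return np.array([RK[0]+np.cos(a)*x-np.sin(a)*y,RK[1]+np.sin(a)*x+np.cos(a)*y,z])
def inrk(p):
    a=np.radians(RA);d=np.array(p)[:2]-RK;return np.array([np.cos(a)*d[0]+np.sin(a)*d[1],-np.sin(a)*d[0]+np.cos(a)*d[1]])
E
python3 - <<'E'
from h import *
np.set_printoptions(precision=4,suppress=True)
for uv in [(520,390),(450,440),(385,355),(560,400)]:
  for z in (-.2,0,.1,.2,.3): 
    X=onz('top',uv,z);print(uv,X,proj('side',X)[0])
print('pre',row(rk(-.26,.045,.10),Rt(49,35)),rk(-.26,.045,.1))
print('wrist cam',ray('wrist',(320,240)))
E
```

```text
(520, 390) [ 0.2256 -0.5569 -0.2   ] [492.4523 238.6674]
(520, 390) [ 0.2523 -0.4899  0.    ] [495.8984 187.3633]
(520, 390) [ 0.2656 -0.4565  0.1   ] [498.003  156.0296]
(520, 390) [ 0.279 -0.423  0.2  ] [500.4432 119.7005]
(520, 390) [ 0.2923 -0.3895  0.3   ] [503.3061  77.0778]
(450, 440) [ 0.1273 -0.4026 -0.2   ] [534.3665 285.8276]
(450, 440) [ 0.17   -0.3607  0.    ] [535.9577 227.2491]
(450, 440) [ 0.1913 -0.3398  0.1   ] [536.9221 191.7421]
(450, 440) [ 0.2126 -0.3189  0.2   ] [538.0335 150.8273]
(450, 440) [ 0.234 -0.298  0.3  ] [539.3281 103.1675]
(385, 355) [ 0.3056 -0.2733 -0.2   ] [453.2942 313.0652]
(385, 355) [ 0.3193 -0.2525  0.    ] [459.3758 250.2177]
(385, 355) [ 0.3261 -0.2421  0.1   ] [463.0467 212.2823]
(385, 355) [ 0.3329 -0.2317  0.2   ] [467.2624 168.7176]
(385, 355) [ 0.3398 -0.2213  0.3   ] [472.1538 118.17  ]
(560, 400) [ 0.203  -0.6399 -0.2   ] [501.7142 220.4619]
(560, 400) [ 0.2333 -0.5595  0.    ] [504.6117 171.8421]
(560, 400) [ 0.2485 -0.5192  0.1   ] [506.3865 142.0617]
(560, 400) [ 0.2637 -0.479   0.2   ] [508.4491 107.4513]
(560, 400) [ 0.2789 -0.4388  0.3   ] [510.8758  66.7322]
pre [-0.7903  0.667   0.4219 -0.04   -0.1917 -0.1268] [ 0.418  -0.3271  0.1   ]
wrist cam (array([ 0.2159, -0.6443,  0.3856]), array([ 0.2726,  0.1297, -0.9533]))
```

Run:
```python
import cv2
im=cv2.imread('pics/side0.png')[90:310,400:640]
t=cv2.imread('pics/top0.png')[270:480,340:640]
a=cv2.resize(im,None,fx=1.9,fy=1.9,interpolation=cv2.INTER_CUBIC);b=cv2.resize(t,None,fx=1.14,fy=1.14)
import numpy as np
c=np.zeros((600,800,3),np.uint8);c[:a.shape[0],:a.shape[1]]=a;c[600-b.shape[0]:,800-b.shape[1]:]=b
cv2.imwrite('pics/chair.png',c)
```

```text
(no output)
```

View pics/chair.png

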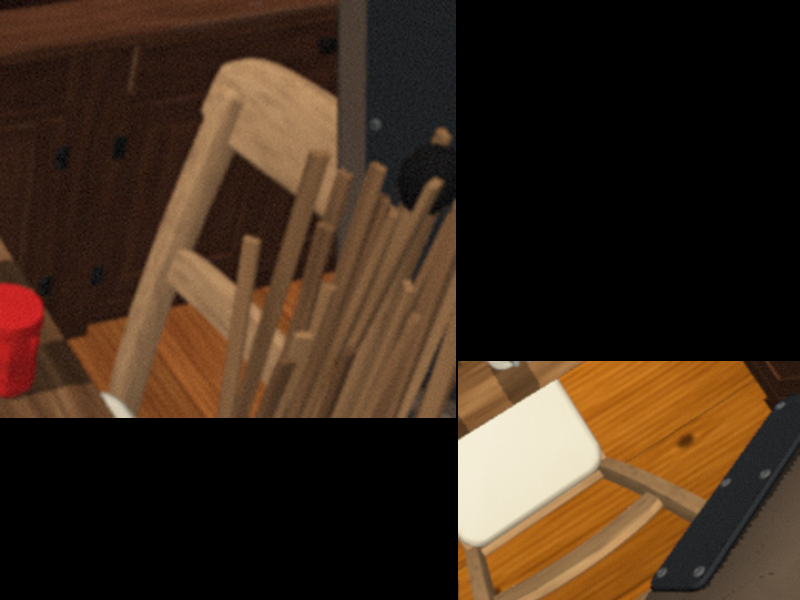

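The chair's seat and back lie below the table edge and off my path. The lower rail is near z = -0.17, and the upper back leans away from the work. I'll move to behind the jar, leaning back 32°.

```bash
python3 -c "
from h import *
print(row(rk(-.26,.046,.10),Rt(48,32)))"
```

```text
[-0.7889  0.6701  0.4219 -0.035  -0.1754 -0.1221]
```

```bash
python3 -m inch '-0.1 0.084 0.053 -0.004 -0.022 -0.015;-0.2 0.168 0.106 -0.008 -0.044 -0.03;-0.3 0.25 0.16 -0.013 -0.066 -0.045;-0.4 0.335 0.212 -0.018 -0.088 -0.061;-0.5 0.42 0.264 -0.022 -0.11 -0.077;-0.6 0.51 0.317 -0.026 -0.132 -0.092;-0.7 0.59 0.37 -0.031 -0.155 -0.108;-0.789 0.67 0.422 -0.035 -0.1754 -0.122;-0.789 0.67 0.422 -0.035 -0.1754 -0.122;-0.789 0.67 0.422 -0.035 -0.1754 -0.122' 0.55
python3 - <<'E'
from h import *
np.set_printoptions(precision=4,suppress=True)
for c in ['top','side','wrist']:
    im=snapshot(c);cv2.imwrite(f'pics/{c}1.png',im[:,:,::-1])
    for n in ['jar_foot','hook_jar']:
        print(c,n,[(round(r['p'],2),np.round(r['uv'],1),onz(c,r['uv'],0)[:2]) for r in landmark_of(c,n)][:2])
o=get_obs();print(o['tool_pos'],o['opening'],inrk(o['tool_pos']))
E
```

```text
clock: 2.38
tool_pos: [0.4169, -0.3253, 0.0988]
orientation: [179.8, 32.0, -132.1]
force: [0.0, -0.1, 0.3]
opening: 0.0262
gripper_force: 0.0
top jar_foot [(0.94, array([376.1, 263.4]), array([ 0.4846, -0.2429]))]
top hook_jar [(0.67, array([375.5, 264.2]), array([ 0.4831, -0.2418]))]
side jar_foot [(0.8, array([373.6, 241.7]), array([ 0.4884, -0.2408]))]
side hook_jar [(0.8, array([378.2, 239.4]), array([ 0.4806, -0.25  ]))]
wrist jar_foot [(0.72, array([324.8, 270.9]), array([ 0.4909, -0.2392]))]
wrist hook_jar [(0.89, array([326.8, 266.8]), array([ 0.4854, -0.2425]))]
[ 0.4173 -0.3268  0.1004] 0.019639834283179138 [-0.2603  0.0457]
```

View pics/wrist1.png

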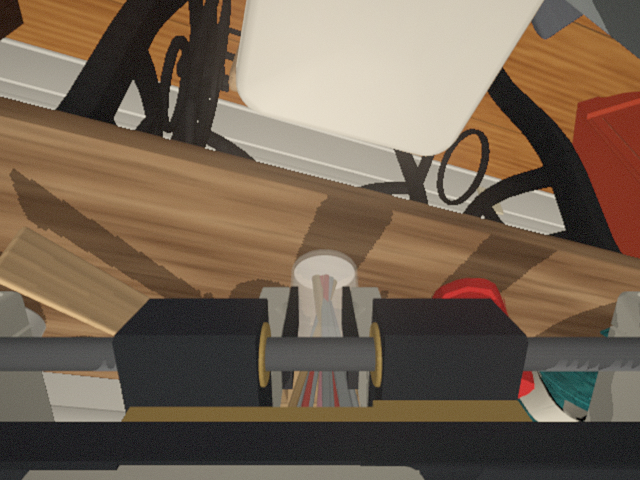

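The wrist view shows the jar's round foot at about (325,270), between the fingers. The finger gap is 20 mm and it lines up with the jar. Next I'll descend behind the jar.

```bash
python3 -c "
from h import *
print(row(rk(-.232,.048,.0095),Rt(48,32)));a=row(rk(-.20,.048,.0095),Rt(48,32));b=row(rk(-.065,.042,.0095),Rt(48,32));print(a,b)"
```

```text
[ 8.070e-02  1.030e-02  3.068e-01 -3.000e-04 -1.000e-04 -1.000e-04]
[-9.700e-03  1.290e-02  3.632e-01 -3.000e-04 -1.000e-04 -1.000e-04] [-3.917e-01  3.800e-03  6.018e-01 -3.000e-04 -1.000e-04 -1.000e-04]
```

```bash
python3 -m inch '0.03 0.005 0.1 0 0 0;0.055 0.008 0.2 0 0 0;0.07 0.01 0.26 0 0 0;0.078 0.01 0.295 0 0 0;0.0807 0.0103 0.3068 0 0 0;0.0807 0.0103 0.3068 0 0 0;0.0807 0.0103 0.3068 0 0 0;0.0807 0.0103 0.3068 0 0 0'
python3 -c "
from h import *
o=get_obs();print(o['tool_pos'],o['orientation'],inrk(o['tool_pos']),o['opening'],o['force'])
print(row(rk(-.185,.0485,.0095),Rt(48,32)),row(rk(-.062,.042,.0095),Rt(48,32)))"
```

```text
clock: 3.5
tool_pos: [0.4344, -0.3043, 0.0103]
orientation: [-179.9, 32.0, -131.9]
force: [0.1, 0.7, -0.6]
opening: 0.02
gripper_force: 0.0
[ 0.4343542  -0.30430712  0.0103025 ] [-179.85652649   31.97942428 -131.9385711 ] [-0.23207444  0.04743538] 0.01999454725476358 [ 0.08873531  0.70777654 -0.59495794]
[-1.316e-01  7.300e-03  8.530e-02 -6.000e-04 -1.000e-04  3.000e-04] [-4.797e-01 -4.500e-03  3.027e-01 -6.000e-04 -1.000e-04  3.000e-04]
```

```bash
python3 -m inch '-0.03 0.002 0.019 0 0 0;-0.06 0.004 0.038 0 0 0;-0.085 0.006 0.0536 0 0 0;-0.105 0.007 0.0663 0 0 0;-0.12 0.007 0.0757 0 0 0;-0.132 0.007 0.0833 0 0 0;-0.143 0.007 0.0902 0 0 0;-0.154 0.007 0.0972 0 0 0;-0.165 0.007 0.1041 0 0 0;-0.175 0.007 0.1104 0 0 0'
python3 - <<'E'
from h import *
np.set_printoptions(precision=4,suppress=True)
for c in ['top','side','wrist']:
    im=snapshot(c);cv2.imwrite(f'pics/{c}2.png',im[:,:,::-1])
    print(c,[(round(r['p'],2),np.round(r['uv'],1),inrk(onz(c,r['uv'],0))) for r in landmark_of(c,'jar_foot')][:2])
    print(c,'stall',[(round(r['p'],2),np.round(r['uv'],1),inrk(onz(c,r['uv'],0))) for r in landmark_of(c,'stall')][:2])
o=get_obs();print(inrk(o['tool_pos']),o['tool_pos'][2],o['force'])
print(row(rk(-.062,.042,.0095),Rt(48,32)))
E
```

```text
clock: 4.33
tool_pos: [0.474, -0.2559, 0.0088]
orientation: [-180.0, 32.0, -132.0]
force: [-1.4, -1.3, 1.2]
opening: 0.0199
gripper_force: 1.0
top [(0.81, array([369.8, 261.7]), array([-0.1419,  0.0542])), (0.5, array([353.9, 183.1]), array([-0.0267, -0.0427]))]
top stall []
side [(0.91, array([364.7, 247.6]), array([-0.1229,  0.0513]))]
side stall [(0.31, array([296.4, 243.6]), array([-0.0208, -0.0396]))]
wrist [(0.65, array([319.1, 322. ]), array([-0.1341,  0.048 ]))]
wrist stall []
[-0.1696  0.0491] 0.008710998476560958 [ 0.5089  0.6818 -0.1349]
[-0.3061 -0.015   0.1881  0.     -0.     -0.0002]
```

View pics/top2.png

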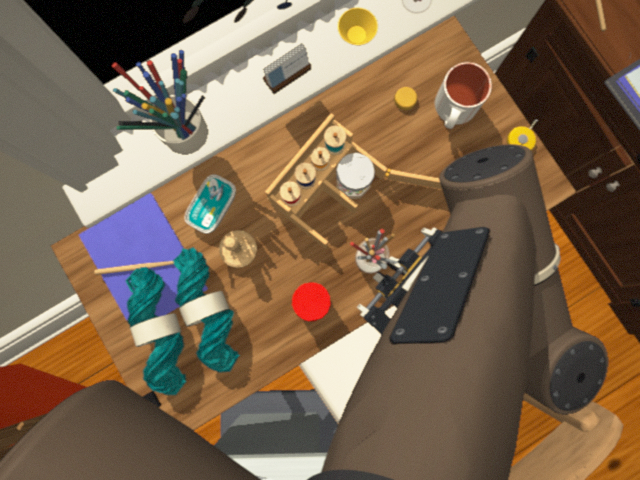

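The top view shows the jar at (370,258), cradled and moving. The gripper's left end at (362,305) will pass well clear of the red look-alike at (312,302). Keep pushing.

```bash
python3 -m inch '-0.012 -0.001 0.0074 0 0 0;-0.026 -0.002 0.016 0 0 0;-0.041 -0.003 0.0252 0 0 0;-0.056 -0.004 0.0344 0 0 0;-0.071 -0.005 0.0436 0 0 0;-0.086 -0.006 0.0528 0 0 0;-0.101 -0.007 0.062 0 0 0;-0.116 -0.008 0.0713 0 0 0;-0.131 -0.009 0.0805 0 0 0;-0.145 -0.010 0.0891 0 0 0'
python3 - <<'E'
from h import *
np.set_printoptions(precision=4,suppress=True)
for c in ['top','side','wrist']:
    im=snapshot(c);cv2.imwrite(f'pics/{c}3.png',im[:,:,::-1])
    print(c,[(round(r['p'],2),np.round(r['uv'],1),inrk(onz(c,r['uv'],0))) for r in landmark_of(c,'jar_foot')][:2])
o=get_obs();print(inrk(o['tool_pos']),o['tool_pos'][2],o['force'])
print(row(rk(-.085,.042,.0095),Rt(48,32)),row(rk(-.062,.042,.0095),Rt(48,32)))
E
```

```text
clock: 5.62
tool_pos: [0.5106, -0.2195, 0.0092]
orientation: [180.0, 32.0, -132.0]
force: [-0.3, -0.6, 0.3]
opening: 0.0195
gripper_force: 0.4
top [(0.84, array([349.4, 241.7]), array([-0.0896,  0.049 ]))]
side [(0.62, array([344.7, 258.3]), array([-0.0718,  0.0531]))]
wrist [(0.56, array([321.4, 323.5]), array([-0.0804,  0.0448]))]
[-0.1187  0.0447] 0.009223817982302342 [0.3925 0.2015 0.6172]
[-0.0958 -0.0064  0.0588 -0.0001 -0.     -0.0001] [-0.1608 -0.0045  0.0994 -0.0001 -0.     -0.0001]
```

Run:
```python
import cv2,numpy as np
t=cv2.resize(cv2.imread('pics/top3.png')[140:280,260:400],None,fx=2.8,fy=2.8,interpolation=cv2.INTER_CUBIC)
s=cv2.resize(cv2.imread('pics/side3.png')[160:300,240:380],None,fx=2.8,fy=2.8,interpolation=cv2.INTER_CUBIC)
cv2.imwrite('pics/c3.png',np.hstack([t,s]))
from h import *
for c,o in(('top',(260,140)),('side',(240,160))):
    print(c,[np.round((proj(c,rk(*p))[0]-o)*2.8) for p in [(-.065,.084,.06),(-.065,0,.06),(-.028,.042,0),(-.0845,.045,0)]])
```

```text
top [array([188., 291.]), array([273., 187.]), array([185., 219.]), array([248., 275.])]
side [array([314., 236.]), array([239., 173.]), array([233., 292.]), array([301., 262.])]
```

View pics/c3.png

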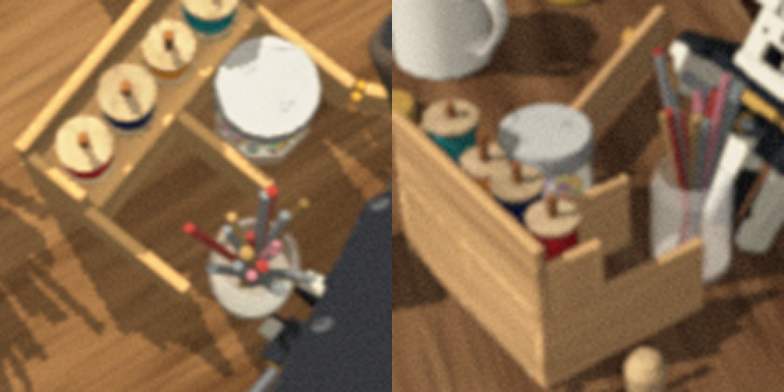

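The jar stands upright just before the stall mouth. In the top half it is at (250,270), between the wall ends at (186,289) and (270,186). I'll refit the rack with points from both views before the final stretch.

Run:
```python
from h import *
from scipy.optimize import least_squares
np.set_printoptions(precision=4,suppress=True)
t=lambda u,v:('top',np.array([260+u/2.8,140+v/2.8])); s=lambda u,v:('side',np.array([240+u/2.8,160+v/2.8]))
c=lambda u,v:('top',np.array([250+u/3.15,105+v/3.15]))
pts=[((-.065,.084,.06),t(186,289)),((-.065,0,.06),t(270,186)),((.065,.088,.118),t(18,148)),((.065,-.088,.118),c(260,28)),
((-.065,.084,.06),s(306,239)),((-.065,0,.06),s(236,180)),((.065,.088,.118),s(149,256)),((.065,.088,0),s(152,383))]
def T(q,p):return [q[0]+np.cos(q[2])*p[0]-np.sin(q[2])*p[1],q[1]+np.sin(q[2])*p[0]+np.cos(q[2])*p[1],p[2]]
f=lambda q:np.concatenate([proj(k,T(q,p))[0]-uv for p,(k,uv) in pts])
r=least_squares(f,[.62,-.16,.86],loss='soft_l1');q=r.x;print(q[:2],np.degrees(q[2]));print(f(q).reshape(-1,2))
st=T(q,(-.028,.042,0));print('stall',st,inrk(st))
```

```text
[ 0.622  -0.1583] 49.097354743807166
[[ 0.07    0.2468]
 [ 0.4631  0.3598]
 [-1.9548 -1.4969]
 [-0.748  -1.2721]
 [ 2.5575 -0.5925]
 [ 0.9568 -2.3245]
 [-1.4305 -2.0066]
 [ 0.8446  2.3298]]
stall [np.float64(0.5719602484999186), np.float64(-0.15193355859169852), 0] [-0.0268  0.0423]
```

```bash
python3 -m inch '-0.01 -0.001 0.0061 0 0 0;-0.022 -0.002 0.0135 0 0 0;-0.034 -0.003 0.0209 0 0 0;-0.046 -0.004 0.0283 0 0 0;-0.058 -0.005 0.0357 0 0 0;-0.07 -0.006 0.043 0 0 0;-0.082 -0.0065 0.0504 0 0 0;-0.094 -0.0065 0.0578 0 0 0;-0.105 -0.0065 0.0646 0 0 0'
python3 - <<'E'
from h import *
np.set_printoptions(precision=4,suppress=True)
for c in ['top','side','wrist']:
    snapshot(c)
    print(c,[(round(r['p'],2),np.round(r['uv'],1),inrk(onz(c,r['uv'],0))) for r in landmark_of(c,'jar_foot')][:2])
o=get_obs();print(inrk(o['tool_pos']),o['tool_pos'][2],o['force'])
print(row(rk(-.060,.042,.0095),Rt(48,32)))
E
```

```text
clock: 6.67
tool_pos: [0.5367, -0.1933, 0.0094]
orientation: [180.0, 32.0, -132.0]
force: [0.0, -0.9, -1.4]
opening: 0.0195
gripper_force: 0.4
top [(0.94, array([334.3, 227.3]), array([-0.051 ,  0.0456])), (0.63, array([327.7, 192.8]), array([-0.0003,  0.0027]))]
side [(0.75, array([328.3, 261.8]), array([-0.0402,  0.0424]))]
wrist [(0.67, array([318.6, 323.9]), array([-0.0424,  0.0403]))]
[-0.0817  0.0419] 0.009498417334895065 [ 0.3924  0.0548 -0.7478]
[-0.0613  0.002   0.0383 -0.0001 -0.     -0.0001]
```

```bash
python3 -m inch '-0.01 0 0.0062 0 0 0;-0.02 0.001 0.0125 0 0 0;-0.03 0.001 0.0187 0 0 0;-0.04 0.001 0.025 0 0 0;-0.05 0.001 0.0312 0 0 0;-0.058 0.001 0.0362 0 0 0;-0.0613 0.001 0.0383 0 0 0;-0.0613 0.001 0.0383 0 0 0'
python3 - <<'E'
from h import *
np.set_printoptions(precision=4,suppress=True)
for c in ['top','side','wrist']:
    im=snapshot(c);cv2.imwrite(f'pics/{c}4.png',im[:,:,::-1])
    print(c,[(round(r['p'],2),np.round(r['uv'],1),inrk(onz(c,r['uv'],0))) for r in landmark_of(c,'jar_foot')][:2])
o=get_obs();print(inrk(o['tool_pos']),o['tool_pos'][2],o['force'])
print(row(rk(-.16,.042,.0095),Rt(48,32)),row(rk(-.18,.042,.16),Rt(48,32)))
t=cv2.resize(cv2.imread('pics/top4.png')[140:280,260:400],None,fx=2.8,fy=2.8,interpolation=cv2.INTER_CUBIC)
s=cv2.resize(cv2.imread('pics/side4.png')[160:300,240:380],None,fx=2.8,fy=2.8,interpolation=cv2.INTER_CUBIC)
cv2.imwrite('pics/c4.png',np.hstack([t,s]))
E
```

```text
clock: 7.63
tool_pos: [0.551, -0.1771, 0.0094]
orientation: [180.0, 32.0, -132.0]
force: [0.1, 0.4, -0.1]
opening: 0.02
gripper_force: 0.1
top [(0.59, array([325.3, 221.3]), array([-0.031 ,  0.0474]))]
side []
wrist [(0.56, array([320.9, 326.3]), array([-0.018 ,  0.0413]))]
[-0.06    0.0417] 0.009453267323455462 [0.2617 0.5515 1.0455]
[ 0.2824 -0.007  -0.1766 -0.0001 -0.     -0.0002] [ 0.0731 -0.0086 -0.6374 -0.0001 -0.     -0.0002]
```

View pics/c4.png

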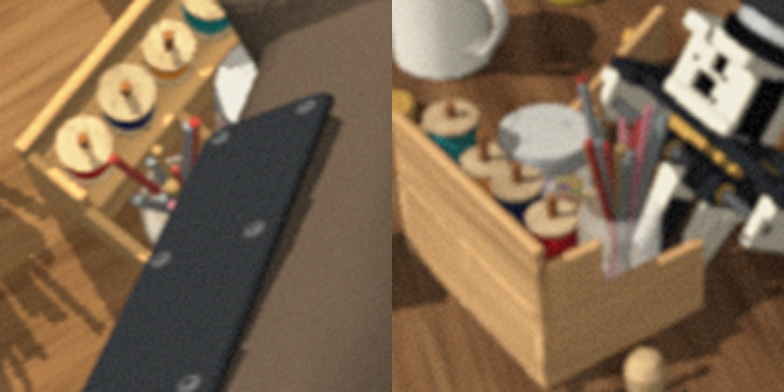

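The jar stands upright inside the stall: in the side half the glass sits behind the left wall at (620,235). I'll back off straight, then rise.

```bash
python3 -m inch '0.02 0 -0.0125 0 0 0;0.06 0 -0.0375 0 0 0;0.12 -0.002 -0.075 0 0 0;0.2 -0.005 -0.125 0 0 0;0.28 -0.007 -0.175 0 0 0;0.22 -0.007 -0.3 0 0 0;0.15 -0.008 -0.43 0 0 0;0.09 -0.008 -0.55 0 0 0;0.073 -0.0086 -0.637 0 0 0;0.073 -0.0086 -0.637 0 0 0' 1
python3 - <<'E'
from h import *
np.set_printoptions(precision=4,suppress=True)
for c in ['top','side','wrist']:
    im=snapshot(c);cv2.imwrite(f'pics/{c}5.png',im[:,:,::-1])
    print(c,[(round(r['p'],2),np.round(r['uv'],1),inrk(onz(c,r['uv'],0))) for r in landmark_of(c,'jar_foot')][:2])
    for n in ('gate_hinge','gate_middle'):print(c,n,[(round(r['p'],2),np.round(r['uv'],1),inrk(onz(c,r['uv'],.029))) for r in landmark_of(c,n)][:2])
o=get_obs();print(o['tool_pos'],inrk(o['tool_pos']),o['joint_pos'])
E
```

```text
clock: 8.77
tool_pos: [0.4735, -0.2716, 0.1666]
orientation: [-179.3, 32.0, -131.6]
force: [1.1, 0.0, -0.0]
opening: 0.0004
gripper_force: 0.0
top [(0.72, array([327.1, 221.3]), array([-0.0336,  0.0453]))]
top gate_hinge [(0.78, array([389.6, 174. ]), array([-0.0698, -0.0907]))]
top gate_middle [(0.94, array([435. , 181.8]), array([-0.1429, -0.1314]))]
side []
side gate_hinge []
side gate_middle [(0.95, array([315.4, 187.1]), array([-0.1414, -0.1446])), (0.29, array([331. , 331.8]), array([0.0745, 0.2084]))]
wrist [(0.93, array([322.8, 253.5]), array([-0.016 ,  0.0417]))]
wrist gate_hinge [(0.66, array([179.7, 246.6]), array([-0.0663, -0.0913]))]
wrist gate_middle [(0.81, array([ 92.7, 189.3]), array([-0.1385, -0.1382]))]
[ 0.4724 -0.2681  0.1593] [-0.1798  0.0421] [-34.0569  13.9982 -11.8263 -35.634  -64.2352   7.9537]
```

View pics/top5.png

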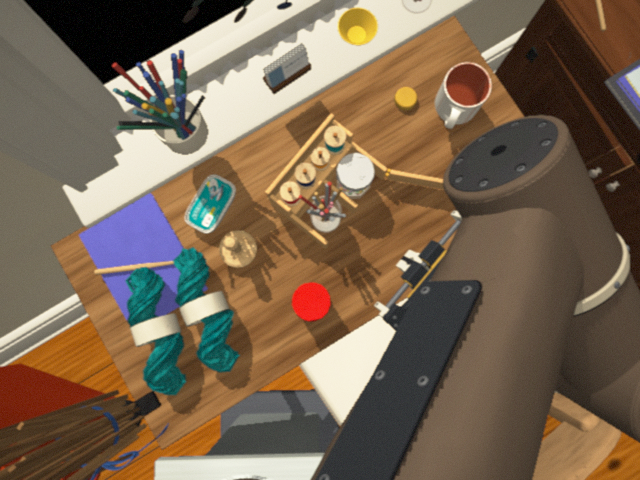

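The jar stands in the stall at (325,210) in the top view. The gate is still open, with its hinge at (388,174). The mug at (462,95) needs clearance, so I'll come down behind the gate's outer face with the long side of the gripper parallel to the board.

```bash
cat >> h.py <<'E'
H=np.array([-.067,-.090])
def gp(phi,s=.1,d=.0,z=.025,al=None,th=0):
    "TCP with finger front d outside the outer face (4 mm off the axis)"
    al=phi if al is None else al
    g=np.array([-np.sin(phi),np.cos(phi)]);n=np.array([-np.cos(phi),-np.sin(phi)])
    h=.0095*abs(np.cos(phi-al))+.021*abs(np.sin(phi-al))
    p=H+s*g+n*(.004+h+d);return rk(p[0],p[1],z),Rt(RA+np.degrees(al),th)
E
python3 - <<'E'
from h import *
np.set_printoptions(precision=4,suppress=True)
p,_=gp(2.11,d=.016,z=.2);o=get_obs();print(p,o['tool_pos'])
print(row(.5*(p+o['tool_pos'])+[0,0,.02],Rt(108,0)))
for uv in [(462,80),(450,120),(443,100)]:print(inrk(onz('top',uv,.09)))
E
```

```text
[ 0.6583 -0.3721  0.2   ] [ 0.4724 -0.2681  0.1593]
[-0.138  -0.3461 -0.0727 -0.0927  0.1611 -0.3244]
[-0.0678 -0.2871]
[-0.0958 -0.2157]
[-0.0643 -0.2369]
```

```bash
python3 -m inch '-0.014 -0.035 -0.04 -0.0093 0.0161 -0.0324;-0.028 -0.07 -0.06 -0.0185 0.0322 -0.0649;-0.041 -0.104 -0.07 -0.0278 0.0483 -0.0973;-0.055 -0.138 -0.0727 -0.0371 0.0644 -0.1298;-0.069 -0.173 -0.0727 -0.0464 0.0806 -0.1622;-0.083 -0.208 -0.0727 -0.0556 0.0967 -0.1946;-0.097 -0.242 -0.0727 -0.0649 0.1128 -0.2271;-0.11 -0.277 -0.0727 -0.0742 0.1289 -0.2595;-0.124 -0.311 -0.0727 -0.0834 0.145 -0.292;-0.138 -0.346 -0.0727 -0.0927 0.1611 -0.3244'
python3 - <<'E'
from h import *
np.set_printoptions(precision=4,suppress=True)
o=get_obs();print(o['tool_pos'],o['orientation'],o['joint_pos'])
p,M=gp(2.11,d=.016,z=.2);print(p,row(p,M))
E
```

```text
clock: 10.2
tool_pos: [0.5664, -0.3202, 0.2003]
orientation: [179.9, -0.2, -71.7]
force: [-1.3, -1.3, 0.2]
opening: 0.0004
gripper_force: 0.0
[ 0.5664 -0.3202  0.2003] [179.9453  -0.1647 -71.6993] [-12.2308  19.1826  -4.9016   0.1859 -65.8794  30.4555]
[ 0.6583 -0.3721  0.2   ] [ 0.2605 -0.2364  0.0017  0.0008 -0.0007 -0.3442]
```

```bash
python3 -m inch '0.026 -0.024 0 0 0 -0.034;0.052 -0.047 0 0 0 -0.069;0.078 -0.071 0 0 0 -0.103;0.104 -0.095 0 0 0 -0.138;0.13 -0.118 0 0 0 -0.172;0.156 -0.142 0 0 0 -0.206;0.182 -0.165 0 0 0 -0.241;0.208 -0.189 0 0 0 -0.275;0.234 -0.213 0 0 0 -0.31;0.2605 -0.2364 0.0017 0.0008 -0.0007 -0.344'
python3 - <<'E'
from h import *
np.set_printoptions(precision=4,suppress=True)
o=get_obs();print(o['tool_pos'],o['orientation'],o['joint_pos'])
p,M=gp(2.11,d=.016,z=.2);print(p,row(p,M))
im=snapshot('wrist');cv2.imwrite('pics/wrist6.png',im[:,:,::-1])
for n in ('gate_hinge','gate_middle'):print(n,[(round(r['p'],2),np.round(r['uv'],1),inrk(onz('wrist',r['uv'],.029))) for r in landmark_of('wrist',n)][:2])
E
```

```text
clock: 11.03
tool_pos: [0.6574, -0.3726, 0.1995]
orientation: [-179.8, 0.0, -9.8]
force: [1.6, -1.1, -0.2]
opening: 0.0004
gripper_force: 0.0
[ 0.6574 -0.3726  0.1995] [-179.8252    0.0198   -9.7667] [-14.9302  29.0282  10.5747  -0.1816 -71.5821  95.2209]
[ 0.6583 -0.3721  0.2   ] [ 0.0025 -0.0022 -0.0018 -0.001   0.0001 -0.0001]
gate_hinge [(0.63, array([210.9, 246.6]), array([-0.0651, -0.0902]))]
gate_middle [(0.66, array([303.9, 247.4]), array([-0.1397, -0.1328]))]
```

View pics/wrist6.png

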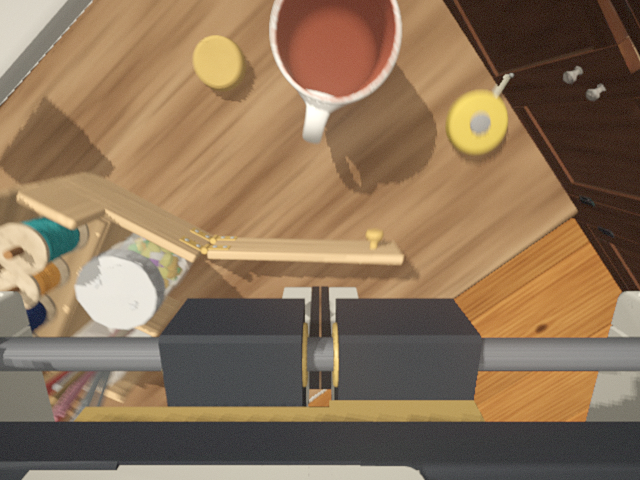

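Run:
```python
from h import *
np.set_printoptions(precision=1,suppress=True)
o=get_obs();x,y,_=o['tool_pos']
print('tip at',[proj('wrist',[x,y,z])[0] for z in (.2,.1,.051,.025)])
print('gate model phi2.11 top',[proj('wrist',rk(*(H+s*np.array([-np.sin(2.11),np.cos(2.11)])),.051))[0] for s in (0,.1,.172)])
np.set_printoptions(precision=4,suppress=True)
a=np.array([onz('wrist',uv,.051) for uv in [(209,240),(403,248),(209,254),(403,262)]]);I=np.array([inrk(q) for q in a]);print(I)
for i in(0,2):
  d=I[i+1]-I[i];n=np.array([-d[1],d[0]])/np.hypot(*d);print('phi',np.arctan2(-d[0],d[1]),'dist TCP to edge',n@(inrk([x,y])-I[i]),np.hypot(*d))
```

```text
tip at [array([321.2, 305.1]), array([321.3, 240.6]), array([321.3, 223.1]), array([321.3, 215.8])]
gate model phi2.11 top [array([206.1, 255.5]), array([320.7, 254.6]), array([403.5, 254. ])]
[[-0.0631 -0.1042]
 [-0.2111 -0.1826]
 [-0.0686 -0.0926]
 [-0.2184 -0.1719]]
phi 2.0581048782239026 dist TCP to edge 0.019163788129612544 0.16755732598350334
phi 2.0577595706469545 dist TCP to edge 0.032028330579816106 0.16956658293708507
```

The wrist view shows the gate from (209,247) to (403,255), with its knob at (375,238). Coming straight down, the tip will land about 10 mm beyond the board's outer face. The mug handle at (315,125) stays clear. I'll descend with 3 mm extra margin.

```bash
python3 -m inch '0.013 -0.002 0.08 0 0 0;0.013 -0.002 0.19 0 0 0;0.013 -0.002 0.3 0 0 0;0.013 -0.002 0.41 0 0 0;0.013 -0.002 0.49 0 0 0;0.013 -0.002 0.55 0 0 0;0.013 -0.002 0.583 0 0 0;0.013 -0.002 0.583 0 0 0'
python3 - <<'E'
from h import *
np.set_printoptions(precision=4,suppress=True)
o=get_obs();print(o['tool_pos'],inrk(o['tool_pos']),o['force'])
for k,ph in enumerate([2.07,1.9,1.75,1.6,1.45,1.3,1.15]):
  p,M=gp(ph,th=0);print(ph,row(p,M,o))
E
```

```text
clock: 11.85
tool_pos: [0.6592, -0.3714, 0.0222]
orientation: [-179.8, 0.2, -10.2]
force: [-0.8, -0.6, -0.3]
opening: 0.0002
gripper_force: 0.0
[ 0.6592 -0.3714  0.0222] [-0.1366 -0.1668] [-0.7595 -0.5768 -0.328 ]
2.07 [-0.0691  0.0049 -0.009  -0.0012  0.0014  0.0101]
1.9 [-0.1262  0.0059 -0.0087 -0.001   0.0014  0.0642]
1.75 [-0.1761 -0.0012 -0.0085 -0.0009  0.0015  0.1119]
1.6 [-0.2244 -0.0157 -0.0082 -0.0008  0.0016  0.1597]
1.45 [-0.27   -0.0373 -0.008  -0.0007  0.0017  0.2074]
1.3 [-0.3118 -0.0655 -0.0077 -0.0006  0.0017  0.2552]
1.15 [-0.3489 -0.0996 -0.0074 -0.0005  0.0018  0.3029]
```

```bash
python3 -m inch '-0.035 0.003 -0.008 0 0 0.005;-0.069 0.005 -0.008 0 0 0.01;-0.098 0.0055 -0.008 0 0 0.037;-0.126 0.006 -0.008 0 0 0.064;-0.151 0.003 -0.008 0 0 0.088;-0.176 -0.001 -0.008 0 0 0.112;-0.2 -0.008 -0.008 0 0 0.136;-0.2244 -0.0157 -0.008 0 0 0.16;-0.247 -0.026 -0.008 0 0 0.1835;-0.27 -0.037 -0.008 0 0 0.2074'
python3 - <<'E'
from h import *
np.set_printoptions(precision=4,suppress=True)
o=get_obs();print(o['tool_pos'],o['orientation'],inrk(o['tool_pos']),o['force'],o['joint_pos'])
for c in ('top','side','wrist'):
  im=snapshot(c);cv2.imwrite(f'pics/{c}7.png',im[:,:,::-1])
  for n in ('gate_hinge','gate_middle'):print(c,n,[(round(r['p'],2),np.round(r['uv'],1),inrk(onz(c,r['uv'],.029))) for r in landmark_of(c,n)][:2])
for ph in np.arange(1.35,.3,-.1):
  p,M=gp(ph,th=min(32,max(0,(1.35-ph)*32)));print(round(ph,2),row(p,M,o))
E
```

```text
clock: 12.68
tool_pos: [0.5837, -0.3475, 0.0302]
orientation: [-179.8, -0.1, -47.7]
force: [0.9, -0.7, -0.2]
opening: 0.0006
gripper_force: 0.3
[ 0.5837 -0.3475  0.0302] [-179.7578   -0.1137  -47.7267] [-0.1676 -0.0941] [ 0.9245 -0.6569 -0.2443] [-14.4506  30.459  -11.2816  -0.1884 -48.0316  56.8499]
top gate_hinge [(0.69, array([353.9, 184.5]), array([-0.0315, -0.0343])), (0.59, array([391.9, 172.9]), array([-0.0717, -0.095 ]))]
top gate_middle [(0.85, array([427.1, 206.6]), array([-0.1598, -0.0859]))]
side gate_hinge []
side gate_middle [(0.82, array([334.9, 197.9]), array([-0.1516, -0.0869]))]
wrist gate_hinge [(0.92, array([108.6, 334.8]), array([-0.0639, -0.0897]))]
wrist gate_middle []
1.35 [-0.0423  0.0051  0.0173 -0.0014 -0.0006  0.0309]
1.25 [-0.076   0.0047  0.0172  0.0003 -0.0182  0.0628]
1.15 [-0.1094  0.0009  0.0172  0.0039 -0.0357  0.0946]
1.05 [-0.1422 -0.0062  0.0171  0.0091 -0.053   0.1262]
0.95 [-0.1742 -0.0166  0.0171  0.0162 -0.0699  0.1577]
0.85 [-0.205  -0.0301  0.0171  0.0251 -0.0864  0.189 ]
0.75 [-0.2343 -0.0466  0.0171  0.0357 -0.1024  0.22  ]
0.65 [-0.2618 -0.0659  0.0172  0.0481 -0.1178  0.2507]
0.55 [-0.2872 -0.0879  0.0172  0.0623 -0.1325  0.281 ]
0.45 [-0.3104 -0.1123  0.0173  0.0782 -0.1463  0.3108]
0.35 [-0.3309 -0.1389  0.0173  0.0959 -0.1592  0.3401]
```

```bash
python3 -m inch '-0.0423 0.005 0.017 -0.0014 -0.0006 0.0309;-0.076 0.0047 0.017 0.0003 -0.0182 0.0628;-0.1094 0.0009 0.017 0.0039 -0.0357 0.0946;-0.1422 -0.0062 0.017 0.0091 -0.053 0.1262;-0.1742 -0.0166 0.017 0.0162 -0.0699 0.1577;-0.205 -0.03 0.017 0.0251 -0.0864 0.189;-0.2343 -0.0466 0.017 0.0357 -0.1024 0.22;-0.2618 -0.0659 0.017 0.0481 -0.1178 0.2507;-0.2872 -0.0879 0.017 0.0623 -0.1325 0.281'
python3 - <<'E'
from h import *
np.set_printoptions(precision=4,suppress=True)
o=get_obs();print(o['tool_pos'],o['orientation'],inrk(o['tool_pos']),o['force'],o['joint_pos'])
for c in ('top','side','wrist'):
  im=snapshot(c);cv2.imwrite(f'pics/{c}8.png',im[:,:,::-1])
  for n in ('gate_hinge','gate_middle'):print(c,n,[(round(r['p'],2),np.round(r['uv'],1),inrk(onz(c,r['uv'],.029))) for r in landmark_of(c,n)][:2])
for ph in np.arange(.55,-.1,-.1):
  p,M=gp(ph,th=min(32,max(0,(1.35-ph)*32)));print(round(ph,2),row(p,M,o))
E
```

```text
clock: 13.88
tool_pos: [0.545, -0.2659, 0.0223]
orientation: [179.7, 25.8, -99.2]
force: [-0.1, -0.4, -1.2]
opening: 0.0006
gripper_force: 0.4
[ 0.545  -0.2659  0.0223] [179.7364  25.7857 -99.169 ] [-0.1309 -0.0115] [-0.0654 -0.4143 -1.2391] [-24.8415  32.8708  -2.6662 -27.4589 -64.905   29.8518]
top gate_hinge []
top gate_middle []
side gate_hinge []
side gate_middle [(0.89, array([339.1, 214.9]), array([-0.1232, -0.034 ]))]
wrist gate_hinge [(0.85, array([109.7, 335. ]), array([-0.0617, -0.0894]))]
wrist gate_middle []
0.55 [-0.0037 -0.001  -0.0084  0.0014  0.001  -0.0002]
0.45 [-0.0339  0.0018  0.0062  0.016  -0.0168  0.028 ]
0.35 [-0.0641  0.0012  0.0208  0.0321 -0.0345  0.0555]
0.25 [-0.0942 -0.0027  0.0354  0.0475 -0.0345  0.0834]
0.15 [-0.1238 -0.01    0.0496  0.0629 -0.0343  0.1113]
0.05 [-0.1526 -0.0204  0.0635  0.0783 -0.0341  0.1391]
-0.05 [-0.1803 -0.0341  0.0768  0.0936 -0.0339  0.167 ]
```

View pics/side8.png

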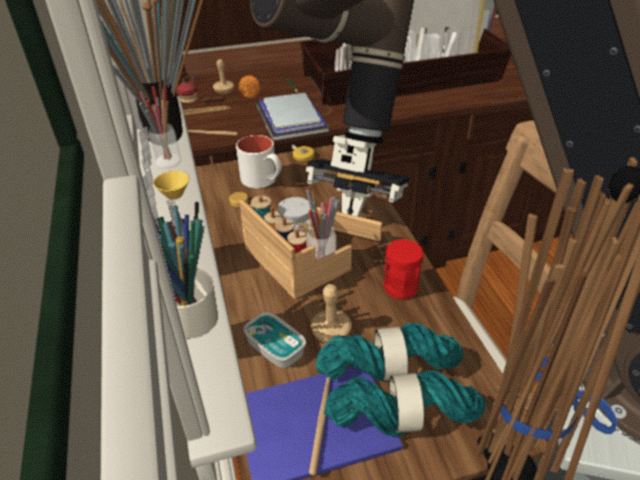

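The gate is about half shut, with its free end at (382,230), and both jars are standing undisturbed. I've now viewed 11 pictures, one over the limit of 10, so I'll use only numbers from here.

```bash
python3 -m inch '-0.019 0.001 -0.001 0.008 -0.008 0.014;-0.0339 0.0018 0.0062 0.016 -0.0168 0.028;-0.049 0.0015 0.0135 0.024 -0.0257 0.042;-0.0641 0.0012 0.0208 0.0321 -0.0345 0.0555;-0.0792 -0.0008 0.0281 0.0398 -0.0345 0.0695;-0.0942 -0.0027 0.0354 0.0475 -0.0345 0.0834;-0.109 -0.0064 0.0425 0.0552 -0.0344 0.0974;-0.1238 -0.01 0.0496 0.0629 -0.0343 0.1113;-0.1382 -0.0152 0.0566 0.0706 -0.0342 0.1252;-0.145 -0.018 0.06 0.0745 -0.0342 0.1322'
python3 - <<'E'
from h import *
np.set_printoptions(precision=4,suppress=True)
o=get_obs();print(o['tool_pos'],o['orientation'],inrk(o['tool_pos']),o['force'])
for c in ('top','side','wrist'):
  snapshot(c)
  for n in ('gate_middle','jar_foot'):print(c,n,[(round(r['p'],2),np.round(r['uv'],1),inrk(onz(c,r['uv'],.029*(n[0]=='g')))) for r in landmark_of(c,n)][:2])
for ph in (.05,0,-.05,-.1):
  p,M=gp(ph,th=32);print(round(ph,2),row(p,M,o))
E
```

```text
clock: 15.17
tool_pos: [0.5569, -0.2194, 0.0253]
orientation: [-179.9, 31.9, -126.1]
force: [0.1, -0.7, -0.8]
opening: 0.0006
gripper_force: 0.3
[ 0.5569 -0.2194  0.0253] [-179.8734   31.8804 -126.1164] [-0.0878  0.0097] [ 0.1387 -0.7129 -0.7604]
top gate_middle []
top jar_foot [(0.78, array([327. , 220.9]), array([-0.0329,  0.0449]))]
side gate_middle [(0.57, array([328. , 230.2]), array([-0.0758, -0.0073]))]
side jar_foot []
wrist gate_middle []
wrist jar_foot []
0.05 [-0.0058 -0.0024  0.005   0.0042 -0.0007  0.0078]
0 [-0.0201 -0.001   0.0138  0.0126 -0.0006  0.0213]
-0.05 [-0.0343 -0.0005  0.0227  0.021  -0.0006  0.0348]
-0.1 [-0.0486 -0.0008  0.0316  0.0294 -0.0006  0.0483]
```

```bash
python3 -m inch '-0.006 -0.001 0.004 0.004 0 0.007;-0.013 -0.001 0.009 0.008 0 0.014;-0.0201 -0.001 0.0138 0.0126 0 0.0213;-0.0245 -0.001 0.0166 0.0126 0 0.0213;-0.0245 -0.001 0.0166 0.0126 0 0.0213'
python3 - <<'E'
from h import *
np.set_printoptions(precision=4,suppress=True)
o=get_obs();print(o['tool_pos'],o['orientation'],inrk(o['tool_pos']),o['force'],o['moment'])
E
```

```text
clock: 16.03
tool_pos: [0.5624, -0.2127, 0.025]
orientation: [180.0, 31.9, -130.6]
force: [-0.4, -0.0, 0.3]
opening: 0.0006
gripper_force: 0.0
[ 0.5624 -0.2127  0.025 ] [ 179.9957   31.9083 -130.5737] [-0.0791  0.0099] [-0.4296 -0.0304  0.32  ] [-1.338   1.2177 -0.0154]
```

```bash
for i in 1; do python3 -m inch '-0.003 0 0.0018 0 0 0;-0.006 0 0.0036 0 0 0;-0.009 0 0.0054 0 0 0;-0.009 0 0.0054 0 0 0'; done
python3 - <<'E'
from h import *
np.set_printoptions(precision=4,suppress=True)
o=get_obs();print(inrk(o['tool_pos']),o['force'])
for c in ('top','side','wrist'):
  snapshot(c)
  for n in ('gate_middle','gate_hinge'):print(c,n,[(round(r['p'],2),np.round(r['uv'],1),inrk(onz(c,r['uv'],.029))) for r in landmark_of(c,n)][:2])
E
```

```text
clock: 16.37
tool_pos: [0.5636, -0.2116, 0.0247]
orientation: [180.0, 31.8, -130.5]
force: [-4.9, -3.9, 3.3]
opening: 0.0003
gripper_force: 3.4
[-0.0776  0.0097] [-4.8503 -3.9259  3.2585]
top gate_middle []
top gate_hinge []
side gate_middle [(0.68, array([325., 234.]), array([-0.0641, -0.0012]))]
side gate_hinge [(0.46, array([323.7, 265.6]), array([-0.0086,  0.0719]))]
wrist gate_middle []
wrist gate_hinge [(0.91, array([113.8, 324.9]), array([-0.0635, -0.0915]))]
```

```bash
python3 -m inch '-0.003 0 0.0018 0 0 0;-0.006 0 0.0036 0 0 0;-0.006 0 0.0036 0 0 0'
python3 - <<'E'
from h import *
o=get_obs();print(inrk(o['tool_pos']),o['force'])
print(row(rk(-.15,.01,.03),Rt(49.4,32)),row(rk(-.26,.01,.16),Rt(49.4,32)))
E
```

```text
clock: 17.07
tool_pos: [0.5638, -0.2114, 0.0246]
orientation: [180.0, 31.7, -130.5]
force: [-11.4, -9.9, 5.7]
opening: 0.0006
gripper_force: 7.2
[-0.0772609   0.00974831] [-11.35331167  -9.9453926    5.72031326]
[ 0.1969  0.0013 -0.1426  0.0003 -0.0017  0.0003] [ 2.812e-01  2.100e-03 -7.039e-01  3.000e-04 -1.700e-03  3.000e-04]
```

The force doubled with almost no motion, so the gate is against its stop. A jar would have slid at under about 2 N. Now I'll back off and verify.

```bash
python3 -m inch '0.01 0 -0.006 0 0 0;0.04 0 -0.027 0 0 0;0.1 0 -0.07 0 0 0;0.197 0.0013 -0.1426 0 0 0;0.22 0.002 -0.25 0 0 0;0.25 0.002 -0.37 0 0 0;0.265 0.002 -0.5 0 0 0;0.28 0.002 -0.62 0 0 0;0.281 0.002 -0.704 0 0 0;0.281 0.002 -0.704 0 0 0'
python3 - <<'E'
from h import *
np.set_printoptions(precision=4,suppress=True)
o=get_obs();print(o['tool_pos'],o['force'])
for c in ('top','side','wrist'):
  im=snapshot(c);cv2.imwrite(f'pics/{c}9.png',im[:,:,::-1])
  for n in ('gate_middle','gate_hinge','jar_foot','button_jar','darning_mushroom','needle_tin'):print(c,n,[(round(r['p'],2),np.round(r['uv'],1),inrk(onz(c,r['uv'],.029*(n[0]=='g')))) for r in landmark_of(c,n)][:2])
p=proj('top',[rk(-.067,.08,.051),rk(-.067,-.08,.051),rk(-.028,.042,.0)]);print(p)
E
```

```text
clock: 17.9
tool_pos: [0.4459, -0.3523, 0.1646]
orientation: [-179.5, 31.8, -130.4]
force: [0.2, -0.5, 0.5]
opening: 0.0006
gripper_force: 0.0
[ 0.4459 -0.3523  0.1646] [ 0.2241 -0.5329  0.4672]
top gate_middle [(0.69, array([361.9, 210.7]), array([-0.0731, -0.0056]))]
top gate_hinge [(0.87, array([390.7, 173. ]), array([-0.0702, -0.0934]))]
top jar_foot [(0.91, array([326.8, 219.8]), array([-0.0313,  0.0435]))]
top button_jar [(0.63, array([354.5, 184.3]), array([-0.029 , -0.0416]))]
top darning_mushroom [(0.82, array([235.1, 247. ]), array([0.0677, 0.1899])), (0.56, array([362.2, 212.4]), array([-0.0736, -0.0089]))]
top needle_tin [(0.88, array([208.4, 206.1]), array([0.1562, 0.1628])), (0.25, array([327.5, 190.1]), array([ 0.0032, -0.0011]))]
side gate_middle [(0.46, array([326.9, 227.2]), array([-0.0796, -0.0163]))]
side gate_hinge []
side jar_foot []
side button_jar [(0.86, array([399.3, 286.9]), array([-0.1046,  0.1755])), (0.82, array([298.4, 243.6]), array([-0.024 , -0.0373]))]
side darning_mushroom [(0.93, array([331.1, 333.1]), array([0.0614, 0.1905]))]
side needle_tin [(0.8, array([276.5, 348. ]), array([0.1527, 0.163 ]))]
wrist gate_middle [(0.69, array([311.3, 287.7]), array([-0.0708,  0.0008]))]
wrist gate_hinge [(0.7, array([226.9, 294.4]), array([-0.0574, -0.0927]))]
wrist jar_foot []
wrist button_jar [(0.93, array([476.6, 247.3]), array([-0.104 ,  0.1761]))]
wrist darning_mushroom []
wrist needle_tin []
[[329.5594 243.386 ]
 [386.0911 174.4711]
 [325.9114 218.0712]]
```

```bash
python3 -c "
from plant import *
print(close_job())"
```

```text
the job is handed in; nothing more can be done
None
```

The hook jar stands upright about mid-stall, the gate is shut against its stop, and the button jar, mushroom and tin measure within a few mm of where they started. The job was handed in at about 18 s with no verdict returned, and I viewed 11 pictures, one over the limit of 10.

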